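# Clear the tall jar out of the sample case, shut the lid and secure it

## Task

The tall jar of glass grains standing in the wooden sample case keeps its lid from shutting. Lift it out and stand it upright on the empty end of the jar board, beside the jar already there; then swing the case's lid fully down, and once it is down turn the steel turnbutton until it lies square across the lid's edge. Leave the two short jars standing in the case, and do not push or knock over the other jar on the board or the little cup.

Things in the scene. Friction and masses are not known exactly. Their poses are not given: they have to be found in the camera images.
- case: Fixed open wooden box, 220 (x) by 160 (y) by 55 mm high outside, walls and floor 6 mm. Origin: centre of its underside, on the table. The lid is hinged along its +y long rim; on the outside of its -y long wall, a wooden post 34 by 36 mm, 64 mm high, carries the turnbutton. One tall and two short jars stand in it in a row along x, in any order.
- lid (a joint): Lid angle, rad: 0 = fully shut (flat on the rim), about 1.57 = upright, 2.1 = stop, leaning outwards; it starts between 1.6 and 2.0. A plain plywood board 220 by 160 by 8 mm without handle; its stiff hinge stays where it is left, so it must be pushed right down (about 3 N at its free edge).
- lid_hinge (a point): Middle of the lid's hinge line, at the underside of the lid, 80 mm to +y of the case's centre and 55 mm above the table; its axes turn with the lid: x along the hinge, -y from the hinge to the free edge (160 mm), z out of the lid's outer face.
- lid_edge (a point): Middle of the lid's free long edge, on its outer face (upper face when shut).
- turnbutton (a joint): Turnbutton angle, rad, counter-clockwise from above: 0 = along the case's +x, parallel to the lid's edge and clear of the lid; 1.57 = square across, pointing to the case's +y over the lid. Range -0.6 to 2.2; stiff, stays where it is left.
- turnbutton_pivot (a point): On the turnbutton's axis, at the underside of its bar, 65 mm above the table (2 mm above the shut lid), at x -20, y -98 mm in the case's frame; its x axis points along the bar. Steel bar 60 by 12 by 8 mm, from 10 mm behind the pivot to 50 mm ahead; on it an upright fin 8 mm thick, 8 to 48 mm from the pivot, its top 26 mm above the bar's underside.
- turnbutton_tip (a point): Free end of the turnbutton's bar, at its underside, 50 mm from the pivot.
- tall_jar: Loose jar, 54 mm in diameter, 95 mm high, pale contents, black screw cap (the top 14 mm, same diameter), about 0.2 kg. Origin: centre of its underside. It starts in the case and stands 46 mm above the rim.
- short_jar0: Loose jar, 50 mm in diameter, 36 mm high, black cap, below the rim of the case. Origin: centre of its underside.
- short_jar1: As short_jar0.
- jar_board: Fixed plywood board on the table, 190 (x) by 100 (y) by 12 mm thick. Origin: centre of its underside. Its -x end is taken by a jar, its +x end is empty.
- free_end (a point): Middle of the board's empty end, on its upper face: 48 mm to +x of the board's centre.
- board_jar: Loose jar like the tall one (54 mm in diameter, 95 mm high), standing on the board 48 mm to -x of its centre. Origin: centre of its underside.
- cup: Loose small clear cup, rim 44 mm in diameter, 40 mm high, standing on the table between the case and the jar board, at the far side. Origin: centre of its underside.
Things that resemble listed ones, but are neither listed nor needed, are in the scene too. What is shaped like the short_jar1 but green or turquoise is not meant.

How it is judged:
By the outcome, as a careful person would: the job done as asked, in the order asked, and still so for the second after the job is handed in, with the robot touching nothing.
It also fails if it takes over 72 s, if anything falls off the work surface, if the arm or the gripper's body presses on something with over 40 N, if the wrist force passes 120 N, or if a joint passes its speed limit or range.

## Robot

A 6-joint arm with a two-finger parallel gripper is mounted at the origin on the work surface. World frame = base frame: x ahead of the robot, y to its left, z up, the work surface at z = 0. Lengths are in m, angles in rad, forces in N, time in s.
With the tool pointing down it reaches from about 0.275 to 0.725 m from the base axis. Payload 15.9 kg.
Tool frame: the origin (TCP) lies midway between the tips of the shut fingers; the grasp point (between the pads) lies 19 mm behind it; z points along the fingers, y is the line along which they close (so a half turn about z gives the same grasp; the last joint's range is limited). The gripper opens to 85 mm and grips with 20 to 120 N. Pads are 22 mm wide; open, the fingers measure 114 mm over their backs; the gripper's body (76 mm by 85 mm) begins 54 mm behind the grasp point. The pads swing forward as they close: fully open they stand 13 mm farther back than shut.
Start: joints at [1.188, 0.213, -0.034, 1.323, 0, 1.571], TCP at [0.187, 0.464, 0.231] pointing down, gripper open.
Joint ranges: [-2.98, 2.98], [-0.74, 1.72], [-1.14, 1.35], [-2.1, 2.04], [-1.57, 1.44], [-3.14, 3.14]. Speed limits (rad/s): [1.89, 1.89, 2.39, 2.57, 3.14, 3.14].

## Interface

Orientations are given as a rotation vector (axis times angle).
In Python, from plant import bot gives the robot as it stands.
- The arm moves only by the shell command python3 -m crank 'ROWS' [OPENING]. ROWS is JSON, a list of rows, each a list of 4 numbers: the shift along the tool's x, y, z scaled (see below), then the turn about the tool's z scaled (see below). A call has 1 to 8 rows; each row is the pose to reach, as a shift and turn from the pose commanded when the call began, along the tool's axes at that moment, turning the shorter way round; what a row does not reach only later rows make up. The controller multiplies each number of a shift by 15 cm and each number of a turn by pi rad. A row lasts 1/10 s, in which the tool goes at most 50 mm and 8.59 degrees, less where a joint would pass 70% of its speed; a pose out of reach is approached as far as the arm can. A call with a number of a shift or a turn outside -1 to 1 is refused whole. A call with a gripper value outside its range is refused whole. OPENING is the finger opening in mm, from 0 to 85.4, set as the call begins (- or left out, the last holds). The fingers move at their own pace and stop on an object; the grip force is fixed at half the most. Time passes only in rows, so rows that repeat a pose let the fingers close. It gives the time, the measured TCP pose, the force, the opening and the grip force at its end, in the units of the state.
- bot.read_state(): the state, without advancing time (a new reading comes with each control period).
- bot.snapshot(name): name is "scene" or "top" or "wrist"; returns (picture, depth): 400x640x3 uint8, blue, green, red; 400x640 float32, m along the optical axis (not along the pixel's ray), 0 where there is no reading.
- bot.calibration(name): a dict with "mtx" (3x3 intrinsics, pixels), "dist_coeffs" ([k1, k2, p1, p2, k3] as OpenCV has them; the pictures are not rectified), "R" (3x3) and "t" (3): a world point X has camera coordinates R X + t; the wrist camera has in their place "hand_eye" (4x4, takes a point from camera to tool coordinates, whose origin is the TCP and whose axes are the flange's). Camera axes: x right, y down, z forward; pixel columns grow to the right and rows downward; lengths in m; the calibration is good to about 2 mm. A picture is of the moment at which its call begins: read the wrist's pose just before it. calibration takes no time and is no camera call.
- bot.finish_job(): hands the job in; it is judged then, once.
The state is a dict: "time": time; "q": joint angles; "qvel": joint speeds; "tau": joint torques, N m; "tcp_pos": TCP position; "eef_rot": TCP orientation; "ft_force": force on the tool from outside, world axes, zero at the start; "ft_torque": the same for the moment, N m; "grip_width": finger opening in m; "gripper_force": force on a finger pad.
Only numpy, scipy, OpenCV 4.12 (cv2) and the standard library are available. Lean on these libraries where they do the work, as an engineer would, in place of code of your own. Each camera call takes 0.05 s, during which the arm holds its last target. There are 200 camera calls.

## Working session

There is one attempt and no reset: what is moved stays moved. The work goes in short steps, Python scripts to look and compute and a shell command to move; the robot and the scene stay as the last step left them, time stands still between calls to the robot, and variables do not carry over. Pictures are saved under pics/ and viewed, at most 12 in all, crops included, and the job is handed in when it is done.

```bash
ls; mkdir -p pics; python3 - <<'E'
from plant import bot
import cv2,numpy as np
s=bot.read_state();print(s['time'],s['tcp_pos'],s['eef_rot'],s['grip_width'])
for n in('scene','top'):
    p,d=bot.snapshot(n);cv2.imwrite(f'pics/{n}0.png',p);np.save(f'pics/{n}0.npy',d)
    c=bot.calibration(n);print(n,{k:np.round(v,4).tolist() for k,v in c.items()})
print(bot.calibration('wrist'))
E
```

```text
pics
0.0 [0.1866339  0.46351915 0.23082061] [-5.97588116e-01 -3.08399125e+00  1.64836357e-03] 0.08526818974630754
scene {'mtx': [[469.7143, 0.0, 319.5991], [0.0, 469.7143, 203.0262], [0.0, 0.0, 1.0]], 'dist_coeffs': [-0.0624, 0.0, 0.0, 0.0, 0.0], 'R': [[-0.1725, 0.9848, 0.0205], [0.6857, 0.135, -0.7153], [-0.7072, -0.1093, -0.6985]], 't': [0.124, -0.2934, 1.5177]}
top {'mtx': [[376.9312, 0.0, 322.079], [0.0, 376.9312, 201.5588], [0.0, 0.0, 1.0]], 'dist_coeffs': [-0.0053, 0.0, 0.0, 0.0, 0.0], 'R': [[-0.0223, -0.9996, -0.0162], [-0.9982, 0.0232, -0.0556], [0.056, 0.0149, -0.9983]], 't': [-0.0293, 0.513, 0.7622]}
{'mtx': array([[350.60593211,   0.        , 318.94102352],
       [  0.        , 350.60593211, 195.31956949],
       [  0.        ,   0.        ,   1.        ]]), 'dist_coeffs': array([-0.0531844,  0.       ,  0.       ,  0.       ,  0.       ]), 'hand_eye': array([[-1.67225745e-04, -9.57036068e-01, -2.89968853e-01,
         7.36208818e-02],
       [ 9.99999961e-01, -9.46665161e-05, -2.64257582e-04,
        -1.23753897e-03],
       [ 2.25453696e-04, -2.89968886e-01,  9.57036047e-01,
        -1.43829326e-01],
       [ 0.00000000e+00,  0.00000000e+00,  0.00000000e+00,
         1.00000000e+00]])}
```

View pics/scene0.png

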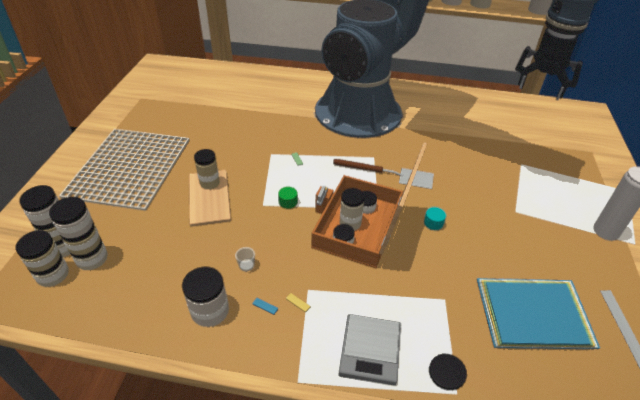

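View pics/top0.png

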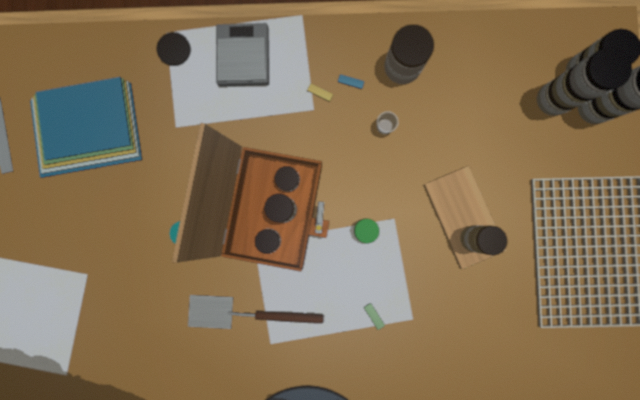

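The scene view shows the case (350,220), with the tall jar in its middle at (351,205) and short jars at (370,200) and (344,235). The board is at (210,195), with its jar at the near end (207,168), and the cup is at (245,259). The top view shows the tall cap at (279,208), short caps at (287,179) and (267,241), the lid on the left, the turnbutton at (320,217), the board at (463,217), its jar at (487,240) and the cup at (387,124).

Could be mistaken for the tall jar (top view): the short jars (287,179) and (267,241), the board jar (490,240), the large jar (410,50), the jar cluster (600,70), the loose lid (173,48), and the green (366,231) and teal (175,232) jars. I choose (279,208), the one in the middle of the case that stands above the rim.

```bash
cat > h.py <<'E'
from plant import bot
import cv2,numpy as np
from scipy.spatial.transform import Rotation as R
def cam(name,s=None):
    c=bot.calibration(name);K,D=c['mtx'],c['dist_coeffs']
    if name!='wrist': return K,D,c['R'].T,-c['R'].T@c['t']
    s=s or bot.read_state();T=c['hand_eye'];Rt=R.from_rotvec(s['eef_rot']).as_matrix()
    return K,D,Rt@T[:3,:3],Rt@T[:3,3]+s['tcp_pos']
def cast(C,px,z):
    K,D,Rc,o=C;u=cv2.undistortPoints(np.array(px,float).reshape(-1,1,2),K,D)[:,0]
    r=np.c_[u,np.ones(len(u))]@Rc.T
    return o+r*((z-o[2])/r[:,2])[:,None]
def proj(C,X):
    K,D,Rc,o=C;Rw=Rc.T
    return cv2.projectPoints(np.array(X,float).reshape(-1,1,3),cv2.Rodrigues(Rw)[0],-Rw@o,K,D)[0][:,0]
def cloud(C,d):
    K,D,Rc,o=C;v,u=np.mgrid[:400,:640]
    n=cv2.undistortPoints(np.c_[u.ravel(),v.ravel()].astype(float).reshape(-1,1,2),K,D)[:,0]
    return ((np.c_[n,np.ones(len(n))]*d.reshape(-1,1))@Rc.T+o).reshape(400,640,3)
def tool(s,dx):  # world shift -> tool axes, in units of 15cm
    return R.from_rotvec(s['eef_rot']).inv().apply(dx)/.15
E
python3 - <<'E'
from h import *
C=cam('top');p=cv2.imread('pics/top0.png');X=cloud(C,np.load('pics/top0.npy'))
blk=((p.max(2)<60)*255).astype('uint8')
for n,px,z in(('tall',(279,208),.101),('s0',(287,179),.042),('s1',(267,241),.042),('bj',(490,240),.107)):
    m=np.zeros_like(blk);cv2.circle(m,px,20,255,-1)
    cs=max(cv2.findContours(cv2.morphologyEx(blk&m,cv2.MORPH_OPEN,np.ones((5,5))),0,2)[0],key=cv2.contourArea)
    (a,b),r=cv2.minEnclosingCircle(cs);print(n,a,b,r,cast(C,(a,b),z).round(4),'depth z',X[int(b),int(a)].round(4))
print('case',cast(C,[(243,148),(321,162),(303,270),(226,255)],.055).round(4))
print('board',cast(C,[(425,184),(466,168),(462,266)],.012).round(4))
print('cup',cast(C,(387,122),.04).round(4)); print('piv',cast(C,[(319,233),(320,203)],.08).round(4))
print('lid edge',X[130,207].round(3),X[255,182].round(3),X[190,195].round(3))
Z=X[...,2]
for lo,hi,x0,x1,y0,y1,n in((.048,.062,.2,.6,-.1,.25,'rim'),(.007,.018,.25,.55,-.5,-.2,'board')):
    m=(Z>lo)&(Z<hi)&(X[...,0]>x0)&(X[...,0]<x1)&(X[...,1]>y0)&(X[...,1]<y1);print(n,m.sum())
    m=cv2.morphologyEx(m.astype('uint8'),cv2.MORPH_OPEN,np.ones((2,2)))
    r=cv2.minAreaRect(X[m>0][:,:2].astype('float32'));print(r)
cv2.imwrite('pics/crop0.png',cv2.resize(p[115:285,160:350],None,fx=4,fy=3.5,interpolation=2))
E
```

```text
tall 276.0 208.0 12.369417190551758 [[0.4974 0.0423 0.101 ]] depth z [0.4975 0.0425 0.0995]
s0 283.0 178.0 9.486932754516602 [[0.5595 0.0355 0.042 ]] depth z [0.5595 0.0355 0.0419]
s1 266.1551818847656 240.84483337402344 10.972475051879883 [[0.4353 0.0709 0.042 ]] depth z [0.437  0.0713 0.0414]
bj 495.9053955078125 242.44595336914062 12.093989372253418 [[ 0.4264 -0.3519  0.107 ]] depth z [ 0.4271 -0.3517  0.1038]
case [[ 0.6193  0.1121  0.055 ]
 [ 0.5876 -0.0412  0.055 ]
 [ 0.3783 -0.0018  0.055 ]
 [ 0.4102  0.1475  0.055 ]]
board [[ 0.5436 -0.254   0.012 ]
 [ 0.5747 -0.3395  0.012 ]
 [ 0.3743 -0.3227  0.012 ]]
cup [[ 0.6677 -0.1754  0.04  ]]
piv [[ 0.4495 -0.0349  0.08  ]
 [ 0.5058 -0.038   0.08  ]]
lid edge [0.619 0.136 0.204] [0.423 0.177 0.2  ] [0.525 0.156 0.201]
rim 1268
((0.49571284651756287, 0.04847937822341919), (0.2089003175497055, 0.23451104760169983), 78.25609588623047)
board 3643
((0.4699991047382355, -0.33489879965782166), (0.5020292401313782, 0.25839197635650635), 63.027400970458984)
```

View pics/crop0.png

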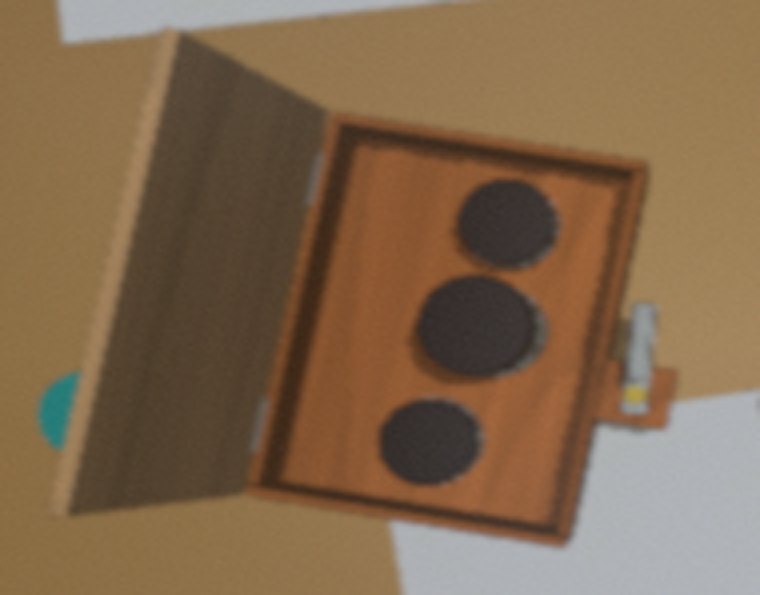

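The crop shows the dark, larger cap at (480,327) with the jar side visible, so it stands above its neighbours and is the tall jar. The pivot is near crop (635,393), and the bar points up in the image. I raise the arm first and approach above the lid.

```bash
python3 -m crank '[[0,0,-0.5,0],[-1,-0.63,-0.5,-0.06],[-1,-0.63,-0.5,-0.06],[-1,-0.63,-0.5,-0.06],[-1,-0.63,-0.5,-0.06],[-1,-0.63,-0.5,-0.06],[-1,-0.63,-0.5,-0.06],[-1,-0.63,-0.5,-0.06]]' 85; python3 - <<'E'
from h import *
s=bot.read_state();print(tool(s,np.array([.497,.039,.25])-s['tcp_pos']),R.from_rotvec(s['eef_rot']).as_matrix().round(3))
E
```

```text
time: 0.9
tcp_pos: [0.2902, 0.3206, 0.306]
eef_rot: [-0.304, -3.126, 0.001]
ft_force: [-0.6, 0.1, -0.2]
grip_width: 0.0848
gripper_force: 0.0
[-1.71461116 -1.57654354  0.37296326] [[-0.981  0.193 -0.001]
 [ 0.193  0.981 -0.   ]
 [ 0.    -0.    -1.   ]]
```

```bash
python3 -m crank '[[-0.9,-0.8,0,0],[-0.9,-0.8,0,0],[-0.9,-0.8,0,0],[-0.9,-0.8,0,0],[-0.9,-0.8,0,0],[-0.9,-0.8,0,0]]' >/dev/null; python3 -m crank '[[-0.8,-0.78,0,0],[-0.8,-0.78,0,0],[-0.8,-0.78,0.3,0],[-0.8,-0.78,0.3,0],[-0.8,-0.78,0.3,0],[-0.8,-0.78,0.3,0],[-0.8,-0.78,0.3,0]]'; python3 - <<'E'
from h import *
s=bot.read_state();p,d=bot.snapshot('wrist');cv2.imwrite('pics/w1.png',p);np.save('pics/w1.npy',d)
X=cloud(cam('wrist',s),d)
m=((X[...,2]>.09)&(X[...,2]<.112)&(p.max(2)<70)).astype('uint8')
n,l,st,c=cv2.connectedComponentsWithStats(m);i=1+st[1:,4].argmax();P=X[l==i];print(st[i],P.mean(0),P[:,:2].min(0),P[:,:2].max(0),cv2.minEnclosingCircle(P[:,:2].astype('float32')))
print(s['tcp_pos'],s['time'])
E
```

```text
time: 2.2
tcp_pos: [0.4948, 0.04, 0.262]
eef_rot: [0.301, 3.126, 0.001]
ft_force: [-0.2, 0.2, 0.1]
grip_width: 0.085
gripper_force: 0.0
[293 150  51  21 616] [0.48114723 0.04143903 0.1014571 ] [0.47257259 0.01820911] [0.49258672 0.06097669] ((0.48544299602508545, 0.03972025215625763), 0.022323867306113243)
[0.49482109 0.03997435 0.26199179] 2.2
```

View pics/w1.png

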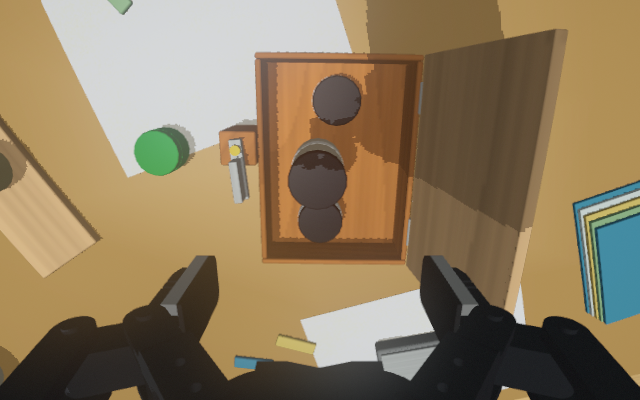

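The wrist view shows the tall cap at (317,180), rim corners near (256,53), (425,53), (405,264) and (262,263), the turnbutton screw at (235,150) and bar end (239,202), and the two short caps at (337,100) and (320,221).

```bash
python3 - <<'E'
from h import *
s=bot.read_state();C=cam('wrist',s);p=cv2.imread('pics/w1.png')
j=cast(C,(317,180),.101)[0];print('jar',j,[np.linalg.norm(cast(C,(317+29*a,180+29*b),.101)[0]-j) for a,b in((1,0),(-1,0),(0,1),(0,-1))])
c=cast(C,[(256,53),(425,53),(405,264),(262,263)],.055);print(c.round(4),c.mean(0))
for a,b in((2,1),(3,0)):print('xdir',np.degrees(np.arctan2(*(c[a]-c[b])[1::-1])))
print('piv',cast(C,(235,150),.073),'tip',cast(C,(239,202),.073))
print(tool(s,np.r_[j[:2],.057]-s['tcp_pos']))
m=cv2.inRange(p,(0,140,160),(90,255,255));ys,xs=np.nonzero(m[140:165,220:250]);print('yel',xs.mean()+220,ys.mean()+140)
E
```

```text
jar [0.49853151 0.03609655 0.101     ] [np.float64(0.026021676960626215), np.float64(0.02602419164258732), np.float64(0.027515218560478776), np.float64(0.026212092884322212)]
[[ 0.3781  0.0011  0.055 ]
 [ 0.4081  0.1574  0.055 ]
 [ 0.6239  0.1115  0.055 ]
 [ 0.592  -0.045   0.055 ]] [0.50054191 0.05623966 0.055     ]
xdir -11.989803206940692
xdir -12.15383874927877
piv [[ 0.46137728 -0.03684615  0.073     ]] tip [[ 0.51288032 -0.04642678  0.073     ]]
[-0.02746286 -0.02071956  1.36742106]
yel 234.42857142857142 147.85714285714286
```

```bash
python3 -m crank '[[-0.03,-0.02,0.3,0],[-0.03,-0.02,0.6,0],[-0.03,-0.02,0.85,0],[-0.03,-0.02,1,0],[-0.03,-0.02,1,0]]' | head -2; python3 -m crank '[[0,0,0.2,0],[0,0,0.36,0],[0,0,0.36,0],[0,0,0.36,0],[0,0,0.36,0]]';python3 -m crank '[[0,0,0,0],[0,0,0,0],[0,0,0,0],[0,0,0,0],[0,0,0,0],[0,0,0,0],[0,0,0,0]]' 40
```

```text
time: 2.75
tcp_pos: [0.497, 0.0354, 0.1094]
time: 3.25
tcp_pos: [0.5002, 0.0349, 0.0594]
eef_rot: [0.304, 3.124, 0.001]
ft_force: [0.5, -0.1, -0.8]
grip_width: 0.0847
gripper_force: 0.0
time: 3.95
tcp_pos: [0.4996, 0.0348, 0.0582]
eef_rot: [0.304, 3.125, 0.001]
ft_force: [-0.6, 2.0, 9.0]
grip_width: 0.0532
gripper_force: 60.4
```

```bash
python3 -m crank '[[0,0,-0.1,0],[0,0,-0.3,0],[0,0,-0.6,0],[0,0,-0.9,0],[0,0,-0.9,0],[0,0,-0.9,0]]'; python3 - <<'E'
from h import *
s=bot.read_state();M=R.from_rotvec(s['eef_rot']).as_matrix()
C=cam('top')
p,d=bot.snapshot('top');cv2.imwrite('pics/top1.png',p)
# board mask: pale wood vs table, restricted region
hsv=cv2.cvtColor(p,cv2.COLOR_BGR2HSV);print([hsv[y,x].tolist() for x,y in((455,195),(470,215),(440,185),(415,200),(500,200),(445,235))])
cv2.imwrite('pics/crop1.png',cv2.resize(p[150:285,400:530],None,fx=4,fy=4,interpolation=2))
print(tool(s,np.array([.519,-.313,.07])-s['tcp_pos']))
E
```

```text
time: 4.55
tcp_pos: [0.4993, 0.0345, 0.193]
eef_rot: [0.305, 3.125, 0.0]
ft_force: [0.4, -0.3, -2.0]
grip_width: 0.0524
gripper_force: 62.9
[[16, 105, 220], [15, 107, 214], [16, 109, 217], [18, 110, 213], [18, 115, 209], [18, 112, 146]]
[-0.57469341 -2.24818375  0.8202384 ]
```

View pics/crop1.png

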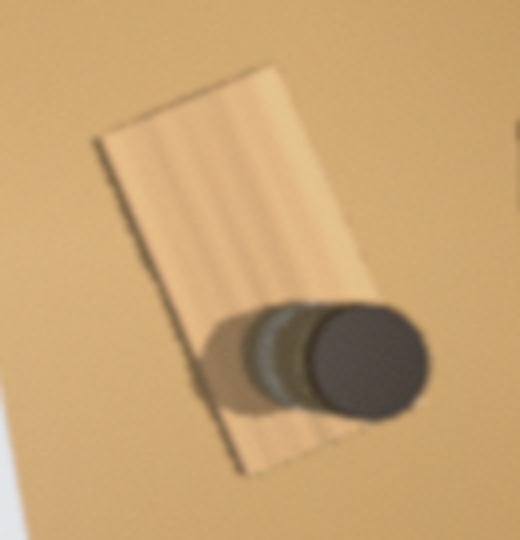

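The crop shows the board with corners at crop (102,138), (272,67) and (245,472), and the board jar's cap at (368,362). The far end is free.

```bash
python3 - <<'E'
from h import *
C=cam('top');A,B,D=cast(C,[(425.5,184.5),(468,166.75),(461.25,268)],.012)
print(np.linalg.norm(A-D),np.linalg.norm(A-B));x=A-D;a=np.degrees(np.arctan2(x[1],x[0]));y=A-B;print(a,np.degrees(np.arctan2(y[1],y[0]))-90)
c=(B+D)/2;x/=np.linalg.norm(x);f=c+.048*x;bj=cast(C,(492,240.5),.107)[0];print(c,f,'bj',bj, c-.048*x,'f from bj',bj+.096*x)
s=bot.read_state();f=(f+bj+.096*x)/2;print('used',f,tool(s,np.r_[f[:2],.2]-s['tcp_pos']),'turn tool deg',-(a-np.degrees(np.arctan2(*R.from_rotvec(s['eef_rot']).as_matrix()[:2,1][::-1]))+90))
E
```

```text
0.1844321701605313 0.09532884569802141
20.99930045035146 21.335828223927862
[ 0.47377809 -0.33239759  0.012     ] [ 0.51859016 -0.31519647  0.012     ] bj [ 0.43003789 -0.34511267  0.107     ] [ 0.42896602 -0.3495987   0.012     ] f from bj [ 0.51966203 -0.31071044  0.107     ]
used [ 0.5191261  -0.31295346  0.0595    ] [-0.58141139 -2.24626091 -0.05422634] turn tool deg -32.13541461629423
```

```bash
python3 -m crank '[[-0.1,-0.2,0,0],[-0.2,-0.5,0,0],[-0.3,-0.8,0,0],[-0.4,-1,0,0],[-0.4,-1,0,0]]' |head -2; python3 -m crank '[[-0.1,-0.3,0,0],[-0.15,-0.6,0,0],[-0.18,-0.9,0,-0.04],[-0.18,-1,0,-0.08],[-0.18,-1,0,-0.12],[-0.18,-1,0,-0.16],[-0.18,-1,0,-0.178],[-0.18,-1,0,-0.178]]';python3 - <<'E'
from h import *
s=bot.read_state();print(tool(s,np.array([.519,-.313,.07])-s['tcp_pos']))
E
```

```text
time: 5.1
tcp_pos: [0.5283, -0.1277, 0.1903]
time: 5.9
tcp_pos: [0.5257, -0.2759, 0.1909]
eef_rot: [0.571, -3.087, -0.003]
ft_force: [0.3, -0.4, -1.6]
grip_width: 0.0529
gripper_force: 63.5
[ 0.12926919 -0.21648623  0.80560438]
```

```bash
python3 -m crank '[[0.13,-0.216,0,0],[0.13,-0.216,0.2,0],[0.13,-0.216,0.4,0],[0.13,-0.216,0.6,0],[0.13,-0.216,0.6,0],[0.13,-0.216,0.6,0]]';python3 - <<'E'
from h import *
s=bot.read_state();print(tool(s,np.array([.519,-.313,.066])-s['tcp_pos']))
p,d=bot.snapshot('scene');q,_=bot.snapshot('wrist')
cv2.imwrite('pics/v2.png',np.vstack([cv2.resize(p[110:240,130:320],(570,390),interpolation=2),cv2.resize(q,(320,200))[:, :] if 0 else np.hstack([cv2.resize(q,(320,200)),np.zeros((200,250,3),'uint8')])]))
E
```

```text
time: 6.5
tcp_pos: [0.5193, -0.3134, 0.1024]
eef_rot: [0.568, -3.089, -0.002]
ft_force: [-1.1, 0.3, -0.9]
grip_width: 0.0528
gripper_force: 63.7
[0.00109582 0.00279406 0.24264694]
```

View pics/v2.png

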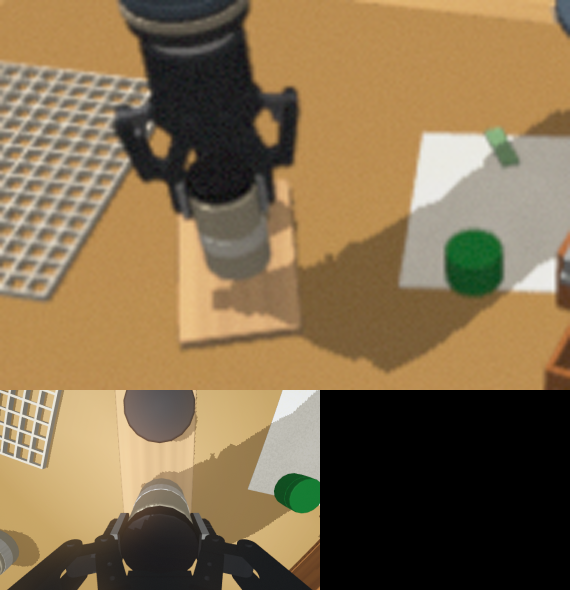

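The views show the jar held upright over the free half of the board at (235,230), clear of the board jar. I lower it.

```bash
python3 -m crank '[[0,0,0.1,0],[0,0,0.18,0],[0,0,0.22,0],[0,0,0.24,0],[0,0,0.24,0],[0,0,0.24,0]]'
```

```text
time: 7.2
tcp_pos: [0.5199, -0.314, 0.0668]
eef_rot: [-0.57, 3.089, -0.001]
ft_force: [0.7, 0.3, -1.0]
grip_width: 0.0531
gripper_force: 63.7
```

```bash
python3 -m crank '[[0,0,0.005,0],[0,0,0.01,0],[0,0,0.015,0],[0,0,0.015,0],[0,0,0.015,0]]'
```

```text
time: 7.7
tcp_pos: [0.5198, -0.3139, 0.0643]
eef_rot: [-0.57, 3.089, -0.0]
ft_force: [-0.8, 0.9, 3.5]
grip_width: 0.053
gripper_force: 64.0
```

```bash
python3 -m crank '[[0,0,0,0],[0,0,0,0],[0,0,0,0],[0,0,0,0],[0,0,0,0],[0,0,0,0],[0,0,0,0]]' 85|tail -3;python3 -m crank '[[0,0,-0.1,0],[0,0,-0.3,0],[0,0,-0.6,0],[0,0,-0.9,0],[0,0,-0.9,0],[0,0,-0.9,0]]'; python3 - <<'E'
from h import *
s=bot.read_state();print(s['tcp_pos'])
p,d=bot.snapshot('wrist');q,_=bot.snapshot('scene')
cv2.imwrite('pics/v3.png',np.vstack([cv2.resize(q[110:240,130:320],(480,328),interpolation=2),cv2.resize(p,(480,270))]))
X=cloud(cam('wrist',s),d)
m=((X[...,2]>.095)&(X[...,2]<.12)).astype('uint8');n,l,st,c=cv2.connectedComponentsWithStats(m)
for i in range(1,n):
    if st[i,4]>300:print(st[i],cv2.minEnclosingCircle(X[l==i][:,:2].astype('float32')),X[l==i].mean(0))
E
```

```text
ft_force: [0.3, -0.2, -0.2]
grip_width: 0.0847
gripper_force: 0.0
time: 9.0
tcp_pos: [0.5202, -0.3142, 0.2]
eef_rot: [-0.57, 3.088, -0.002]
ft_force: [-0.1, 0.1, -1.5]
grip_width: 0.0847
gripper_force: 0.0
[ 0.52016603 -0.31417884  0.19997107]
[ 278   11   84   88 5782] ((0.4313148260116577, -0.34913545846939087), 0.026973862200975418) [ 0.43097408 -0.34923586  0.10818581]
[ 286  157   76   76 4437] ((0.5180584788322449, -0.3128458261489868), 0.02709987387061119) [ 0.51647043 -0.31352878  0.10794087]
[   0  276   42   79 1575] ((0.7109686136245728, -0.5230569243431091), 0.03210296481847763) [ 0.69970547 -0.51173616  0.10791889]
```

View pics/v3.png

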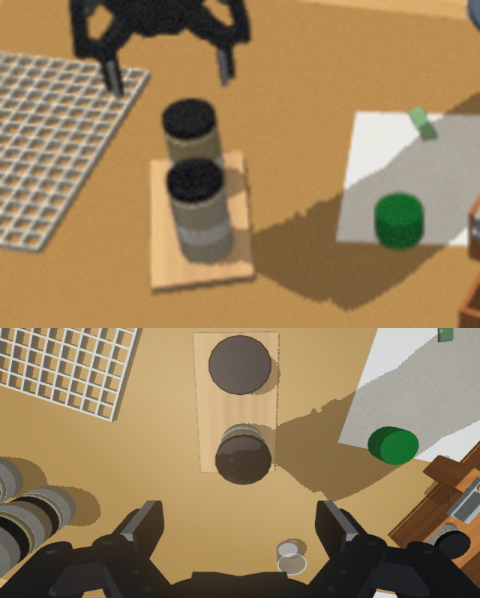

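The jar stands upright on the free end, with its cap at (242,455) in the lower view. Depth puts it at (0.518,-0.313), and the board jar is undisturbed. Next is the lid: close the fingers, rise and turn so the pad width faces the lid.

```bash
python3 -m crank '[[0,1,-0.4,-0.04],[0,1,-0.7,-0.08],[0,1,-0.7,-0.12],[0,1,-0.7,-0.16],[0,1,-0.7,-0.2],[0,1,-0.7,-0.25],[0,1,-0.7,-0.317],[0,1,-0.7,-0.317]]' 0;python3 - <<'E'
from h import *
s=bot.read_state();print(s['q'],R.from_rotvec(s['eef_rot']).as_matrix()[:2,:2],tool(s,np.array([.541,.251,.30])-s['tcp_pos']))
E
```

```text
time: 9.9
tcp_pos: [0.4657, -0.1735, 0.3028]
eef_rot: [1.983, -2.435, -0.003]
ft_force: [0.3, 0.1, -0.0]
grip_width: -0.0002
gripper_force: 0.0
[-3.56541196e-01  2.10103350e-01  1.41593026e-01  1.50452817e+00
 -2.43710039e-05 -1.72347881e+00] [[-0.20244995 -0.97929034]
 [-0.97929256  0.20244877]] [-2.87278347  0.08127893  0.01945377]
```

```bash
for i in 1 2 ; do python3 -m crank '[[-0.3,0.03,0,0],[-0.6,0.03,0,0],[-0.95,0.03,0,0],[-0.95,0.03,0,0],[-0.95,0.03,0,0]]' |head -2; done; python3 -m crank '[[-0.3,0.03,0,0],[-0.6,0.03,0,0],[-0.97,0.03,0,0],[-0.97,0.03,0,0],[-0.97,0.03,0,0]]'; python3 - <<'E'
from h import *
s=bot.read_state();print(s['q'])
p,d=bot.snapshot('wrist');q,e=bot.snapshot('scene')
cv2.imwrite('pics/v4.png',np.vstack([cv2.resize(q[40:280,290:530],(400,300)),cv2.resize(p,(400,250))]))
c=np.array([.4995,.055]);a=np.radians(-12);ux=np.array([np.cos(a),np.sin(a)]);uy=np.array([-ux[1],ux[0]])
for n,D in(('wrist',d),('scene',e)):
    X=cloud(cam(n,s),D).reshape(-1,3);X=X[D.ravel()>0];l=np.c_[(X[:,:2]-c)@ux,(X[:,:2]-c)@uy,X[:,2]]
    k=(abs(l[:,0])<.1)&(l[:,1]>.05)&(l[:,1]<.18)&(l[:,2]>.09)&(l[:,2]<.23)
    for z in np.arange(.09,.22,.02):
        j=k&(l[:,2]>=z)&(l[:,2]<z+.02)
        if j.sum()>5:print(n,round(z+.01,3),j.sum(),np.median(l[j,1]).round(4),'ymin/max',np.percentile(l[j,1],[2,98]).round(3))
    if k.sum():print(l[k,2].max())
E
```

```text
time: 10.4
tcp_pos: [0.4911, -0.0323, 0.3029]
time: 10.9
tcp_pos: [0.5167, 0.1066, 0.3032]
time: 11.4
tcp_pos: [0.5431, 0.2492, 0.3032]
eef_rot: [1.975, -2.441, 0.0]
ft_force: [0.6, -0.4, -0.8]
grip_width: 0.0006
gripper_force: 0.0
[ 4.30435449e-01  4.39571230e-01  4.62312268e-01  1.59492727e+00
 -3.58786638e-04 -9.30153826e-01]
wrist 0.1 202 0.0871 ymin/max [0.085 0.088]
wrist 0.12 232 0.09 ymin/max [0.088 0.091]
wrist 0.14 299 0.0929 ymin/max [0.091 0.095]
wrist 0.16 362 0.0958 ymin/max [0.094 0.097]
wrist 0.18 430 0.0989 ymin/max [0.097 0.101]
wrist 0.2 545 0.1019 ymin/max [0.1   0.104]
wrist 0.22 4321 0.1077 ymin/max [0.104 0.112]
0.21664666178140646
scene 0.1 6 0.0888 ymin/max [0.088 0.09 ]
scene 0.12 6 0.0906 ymin/max [0.09  0.091]
scene 0.14 9 0.0948 ymin/max [0.093 0.096]
scene 0.16 6 0.0972 ymin/max [0.096 0.099]
scene 0.18 9 0.1001 ymin/max [0.099 0.102]
scene 0.2 21 0.1091 ymin/max [0.102 0.113]
scene 0.22 226 0.1092 ymin/max [0.105 0.113]
0.21504030648645345
```

View pics/v4.png

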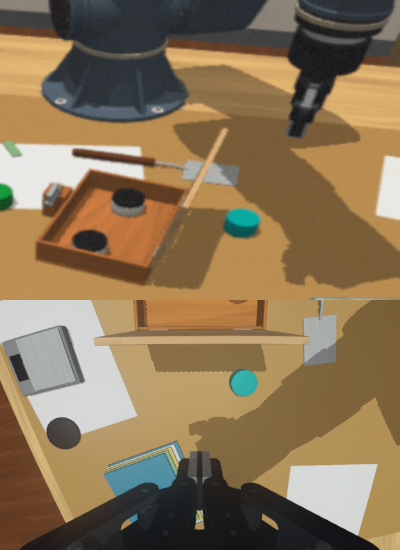

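The upper view shows the lid leaning slightly outwards at (205,165) and the closed gripper behind it at (295,130). The lower view shows the lid edge-on at y≈340, with the teal jar low behind it. Depth gives a lid angle of about 1.72. I go down behind it and sweep.

```bash
python3 -m crank '[[0,0,0.3,0],[0,0,0.6,0],[0,0,0.88,0],[0,0,0.88,0],[0,0,0.88,0]]' |head -2; python3 -m crank '[[0.2,0,0,0],[0.35,0,0,0],[0.45,0,0,0],[0.55,0,0,0],[0.67,0,0,0],[0.67,0,0,0],[0.67,0,0,0]]'
```

```text
time: 12.0
tcp_pos: [0.5429, 0.2487, 0.1737]
time: 12.7
tcp_pos: [0.5223, 0.1515, 0.1733]
eef_rot: [-1.974, 2.441, -0.001]
ft_force: [0.3, -0.2, 0.4]
grip_width: -0.0002
gripper_force: 0.0
```

```bash
python3 -m crank '[[0.14,0,0.02,0],[0.28,0,0.03,0],[0.41,0,0.05,0],[0.5,0,0.1,0],[0.58,0,0.16,0],[0.66,0,0.24,0],[0.72,0,0.32,0],[0.72,0,0.32,0]]'; python3 - <<'E'
from h import *
s=bot.read_state();p,d=bot.snapshot('scene')
cv2.imwrite('pics/v5.png',cv2.resize(p[40:280,290:530],(400,400)))
c=np.array([.4995,.055]);a=np.radians(-12);ux=np.array([np.cos(a),np.sin(a)]);uy=np.array([-ux[1],ux[0]]);v=np.array(s['tcp_pos'])[:2]-c;print('case frame tcp',v@ux,v@uy,s['tcp_pos'][2])
E
```

```text
time: 13.5
tcp_pos: [0.498, 0.0453, 0.1223]
eef_rot: [1.974, -2.441, -0.002]
ft_force: [0.3, 0.3, -1.0]
grip_width: 0.0001
gripper_force: 0.0
case frame tcp 0.0005726477081072381 -0.00976624884467005 0.12232672941335676
```

View pics/v5.png

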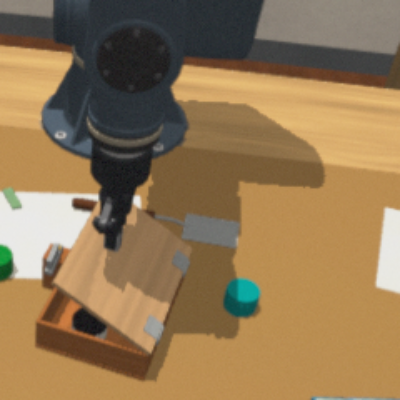

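The lid at (125,265) is half way down under the fingertips, as planned. I push it down.

```bash
python3 -m crank '[[0.05,0,0.1,0],[0.1,0,0.19,0],[0.12,0,0.28,0],[0.13,0,0.34,0],[0.13,0,0.37,0],[0.13,0,0.38,0],[0.13,0,0.38,0],[0.13,0,0.38,0]]'
```

```text
time: 14.35
tcp_pos: [0.4955, 0.0274, 0.0675]
eef_rot: [-1.976, 2.441, -0.0]
ft_force: [0.6, 0.3, 0.6]
grip_width: 0.0003
gripper_force: 0.0
```

```bash
python3 -m crank '[[0,0,0.01,0],[0,0,0.02,0],[0,0,0.03,0],[0,0,0.03,0]]'
```

```text
time: 14.75
tcp_pos: [0.4954, 0.0271, 0.063]
eef_rot: [-1.976, 2.442, -0.001]
ft_force: [-1.3, -1.5, 7.7]
grip_width: 0.0001
gripper_force: 3.8
```

```bash
python3 -m crank '[[0,0,0.007,0],[0,0,0.014,0],[0,0,0.014,0],[0,0,0.014,0]]'
```

```text
time: 15.15
tcp_pos: [0.4957, 0.0271, 0.0626]
eef_rot: [-1.975, 2.441, -0.002]
ft_force: [-16.0, -0.9, 46.2]
grip_width: -0.0001
gripper_force: 22.6
```

```bash
python3 -m crank '[[0,0,-0.2,0],[0,0,-0.55,0],[0.3,-0.03,-0.55,0],[0.67,-0.066,-0.55,0],[0.67,-0.066,-0.55,0],[0.67,-0.066,-0.55,0],[0.67,-0.066,-0.55,0]]'; cat > tb.py <<'E'
from h import *
import sys
s=bot.read_state();p,d=bot.snapshot('wrist');
cv2.imwrite(f'pics/{sys.argv[1]}.png',p)
c=np.array([.4995,.055]);a=np.radians(-12);ux=np.array([np.cos(a),np.sin(a)]);uy=np.array([-ux[1],ux[0]])
X=cloud(cam('wrist',s),d);l=np.dstack([(X[...,:2]-c)@ux,(X[...,:2]-c)@uy,X[...,2]])
v=np.array(s['tcp_pos'])[:2]-c;print('tcp case',v@ux,v@uy,s['tcp_pos'][2])
k=(l[...,2]>.084)&(l[...,2]<.098)&(abs(l[...,0])<.08)&(l[...,1]<-.04)&(l[...,1]>-.15)&(d>0)
P=l[k];print('fin',len(P),P.mean(0),cv2.minAreaRect(P[:,:2].astype('float32')))
e=cv2.fitLine(P[:,:2].astype('float32'),cv2.DIST_HUBER,0,.01,.01).ravel();print('fin angle',np.degrees(np.arctan2(e[1],e[0])))
for x in(-.08,-.04,0,.04,.08):
    for y in(-.07,-.02,.03):
        j=(abs(l[...,0]-x)<.008)&(abs(l[...,1]-y)<.008)&(d>0)
        if j.sum()>5:print('lid z',x,y,np.median(l[j][:,2]).round(4))
E
python3 tb.py w6
```

```text
time: 15.85
tcp_pos: [0.4838, -0.0727, 0.1427]
eef_rot: [1.976, -2.442, -0.001]
ft_force: [0.2, 0.5, 1.0]
grip_width: 0.0
gripper_force: 0.0
tcp case 0.011212447815841934 -0.12814019688546832 0.14274563010445734
fin 15 [-0.0099557  -0.09887203  0.08939163] ((-0.010222363285720348, -0.09796354174613953), (0.0008366301190108061, 0.005512669682502747), 14.822050094604492)
fin angle -78.731255
lid z -0.08 -0.07 0.0642
lid z -0.08 -0.02 0.064
lid z -0.04 -0.07 0.0641
lid z 0.04 -0.07 0.0642
lid z 0.08 -0.07 0.0641
```

View pics/w6.png

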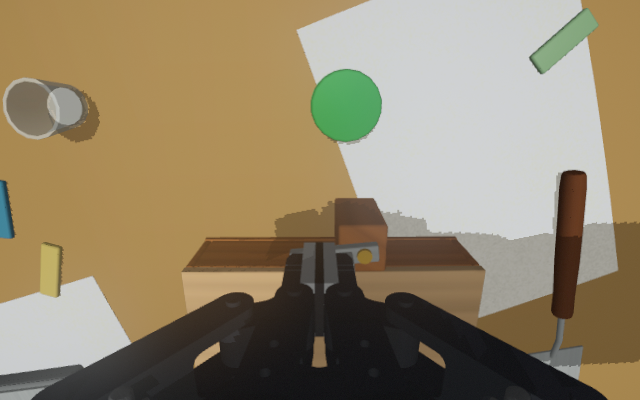

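The wrist view shows the lid flat on the case (depth z 0.064 all over), the post at (360,230) with the pivot screw at (365,256), and the bar pointing left under the fingers. I descend on the fin's outer side.

```bash
python3 - <<'E'
from h import *
c=np.array([.4995,.055]);a=np.radians(-12);ux=np.array([np.cos(a),np.sin(a)]);uy=np.array([-ux[1],ux[0]])
v=cast(cam('wrist'),(365,256),.073)[0,:2]-c;print(v@ux,v@uy)
E
python3 -m crank '[[0,0,0.2,0],[0,0,0.35,0],[0,0,0.43,0],[0,0,0.43,0],[0,0,0.43,0]]'
```

```text
-0.01980205815428971 -0.09551186478995498
time: 16.4
tcp_pos: [0.4842, -0.0728, 0.0791]
eef_rot: [-1.977, 2.441, -0.0]
ft_force: [-0.1, 0.0, 0.4]
grip_width: 0.0001
gripper_force: 0.0
```

```bash
python3 -m crank '[[-0.1,0,0,0],[-0.16,-0.02,0,0],[-0.213,-0.03,0,0],[-0.26,-0.025,0,0],[-0.298,-0.013,0,0],[-0.338,0.01,0,0],[-0.338,0.01,0,0]]' ; python3 -m crank '[[-0.03,0.025,0,0],[-0.05,0.055,0,0],[-0.062,0.08,0,0],[-0.074,0.099,0,0],[-0.074,0.099,0,0],[-0.074,0.099,0,0]]'; python3 tb.py w7
```

```text
time: 17.1
tcp_pos: [0.4928, -0.0225, 0.0785]
eef_rot: [-1.977, 2.441, 0.0]
ft_force: [0.2, -0.1, 0.5]
grip_width: 0.0
gripper_force: 0.2
time: 17.7
tcp_pos: [0.4806, -0.0092, 0.0784]
eef_rot: [-1.976, 2.442, 0.001]
ft_force: [0.7, -0.3, 0.2]
grip_width: -0.0002
gripper_force: 0.1
tcp case -0.005128189467308664 -0.06675579001059471 0.07843782588855719
fin 2313 [-0.01596878 -0.0763236   0.09185957] ((-0.017025409266352654, -0.07729167491197586), (0.028646979480981827, 0.0427638478577137), 62.39083480834961)
fin angle -9.918973
lid z -0.08 -0.07 0.0642
lid z -0.08 -0.02 0.0642
lid z -0.04 -0.07 0.1502
lid z 0 -0.07 0.116
lid z 0 -0.02 0.0642
lid z 0.04 -0.07 0.1524
lid z 0.08 -0.07 0.0642
lid z 0.08 -0.02 0.0641
```

```bash
python3 -m crank '[[0,-0.1,0,0],[0,-0.2,0,0],[0,-0.4,-0.3,0],[0,-0.5,-0.6,0],[0,-0.5,-0.7,0],[0,-0.5,-0.7,0],[0,-0.5,-0.7,0]]' |head -2; python3 tb.py w8; python3 - <<'E'
import cv2
p=cv2.imread('pics/w8.png');cv2.imwrite('pics/w8s.png',p)
E
```

```text
time: 18.45
tcp_pos: [0.5538, -0.025, 0.1828]
tcp case 0.06976887253448139 -0.06696083947092864 0.18275989500424905
fin 767 [-0.02220392 -0.0708834   0.09103458] ((-0.023114828392863274, -0.07006582617759705), (0.008113708347082138, 0.04038073867559433), 9.218374252319336)
fin angle -80.72141
lid z -0.08 -0.07 0.0643
lid z -0.08 -0.02 0.0643
lid z -0.08 0.03 0.0642
lid z -0.04 -0.07 0.0643
lid z -0.04 -0.02 0.0641
lid z -0.04 0.03 0.0643
lid z 0 -0.07 0.0642
lid z 0 -0.02 0.0642
lid z 0 0.03 0.0641
lid z 0.04 -0.07 0.2485
lid z 0.04 -0.02 0.0643
lid z 0.08 -0.07 0.2052
lid z 0.08 -0.02 0.0643
```

View pics/w8.png

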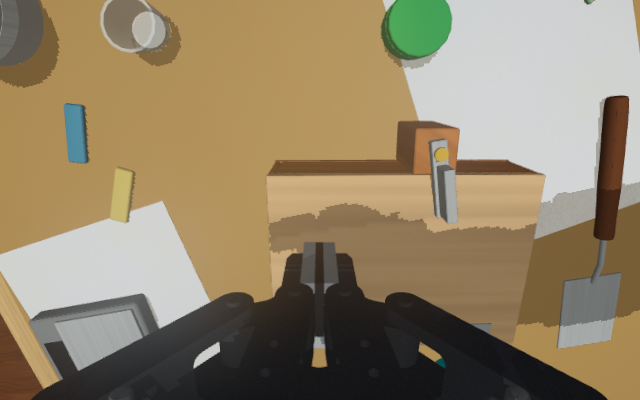

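The fin lies 9° past square (bar at (443,180), leaning), with its rect at 99° in the case frame. The fingers turn out to be about 27 mm thick. I nudge it back from the other side.

```bash
python3 -m crank '[[0,0.3,0,0],[0,0.6,0,0],[0,0.852,0,0],[0,0.852,0.1,0],[0,0.852,0.4,0],[0,0.852,0.698,0],[0,0.852,0.698,0],[0,0.852,0.698,0]]' |head -4; python3 -m crank '[[0,-0.05,0,0],[0,-0.09,0,0],[0,-0.11,0,0],[0,-0.13,0,0],[0,-0.13,0,0],[0,-0.13,0,0]]' |head -4; python3 -m crank '[[0,0.1,0,0],[0,0.2,0,0],[0,0.4,-0.3,0],[0,0.5,-0.6,0],[0,0.5,-0.7,0],[0,0.5,-0.7,0],[0,0.5,-0.7,0]]' |head -2;python3 tb.py w9 | head -3
```

```text
time: 19.3
tcp_pos: [0.4281, 0.0017, 0.0788]
eef_rot: [1.975, -2.44, -0.003]
ft_force: [-0.5, -0.0, 1.1]
time: 19.9
tcp_pos: [0.4483, -0.0025, 0.0788]
eef_rot: [1.976, -2.442, 0.0]
ft_force: [-0.1, 0.4, -0.0]
time: 20.6
tcp_pos: [0.3749, 0.0132, 0.1834]
tcp case -0.11322080714797343 -0.06683174313939698 0.1834231021552173
fin 775 [-0.02091866 -0.07053181  0.0909088 ] ((-0.0200795941054821, -0.06953824311494827), (0.0082135871052742, 0.04034838825464249), 2.050591468811035)
fin angle -88.564316
```

```bash
python3 - <<'E'
from h import *
s=bot.read_state();p,d=bot.snapshot('wrist');X=cloud(cam('wrist',s),d)
# lid's front edge: last lid-height point per column
pts=[]
for u in range(0,640,2):
    z=X[:,u,2];r=np.nonzero((abs(z-.0642)<.0025)&(d[:,u]>0))[0]
    if len(r):pts.append(X[r[0],u,:2])
pts=np.array(pts,'float32');e=cv2.fitLine(pts,cv2.DIST_HUBER,0,.001,.001).ravel();print(len(pts),'lid edge yaw',np.degrees(np.arctan2(e[1],e[0])))
a,_=bot.snapshot('scene');b,_=bot.snapshot('top')
cv2.imwrite('pics/end.png',np.hstack([cv2.resize(a[100:300,130:450],(480,300)),cv2.resize(b[90:290,150:510],(320,300))])); print(s['time'])
E
```

```text
138 lid edge yaw -10.077188
20.65
```

View pics/end.png

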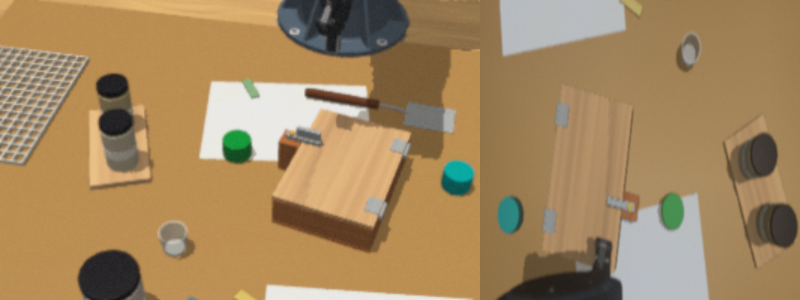

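The final view shows both jars upright on the board, the lid flat, the turnbutton lying across its edge at (305,135), the cup standing at (173,237), and the gripper clear.

```bash
python3 -c "
from plant import bot
print(bot.finish_job())"
```

```text
the job is handed in; nothing more can be done
None
```

I handed the job in at about 21 s: the tall jar stands on the free end of the board, the lid is fully down, and the turnbutton lies across its edge within about 2° of square. The board jar and cup are still standing; the short jars were not touched and are now hidden under the lid.

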